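Set the bench thickness gauge on a toy-lorry block

TASK

Bring the beech block lying on the bench gauge's plate home into the corner, so that it sits flush against both the back fence and the side fence under the dial. Then press the gauge's sliding arm down until the sprung foot stands on the block and is pushed in about half its travel, 6 mm, so the needle points straight down; never drive the foot right up to its stop. Leave the gauge standing on the block with hands off, and leave the goat, mallet and strip beside the gauge alone.

Things in the scene. Friction and masses are not known exactly. Their poses are not given: they have to be found in the camera images.
- gauge: Bench thickness gauge, fixed: steel-topped plate on a grey base, 295 x 150 mm (x -150 to +145, y -55 to +95 in its frame), top 20 mm above the bench. Origin: on the bench exactly under the dial foot's axis; x points from the foot to the column, y left, z up. A 28 mm steel column stands at x +110 and ends 237 mm above the bench. All frame values below are this frame's, in mm.
- back_fence (a point): Foot of the back fence's face on the plate, at x +40, y 0, z 20. The fence is a dark steel bar 12 mm thick, 20 mm high, its face (towards -x) at x +40, running from y -42 to +60.
- side_fence (a point): Foot of the side fence's face on the plate, at x -20, y -30, z 20. The fence is a dark steel bar 12 mm thick, 20 mm high, its face (towards +y) at y -30, running from x -110 to +40.
- gauge_arm (a joint): How far the sliding arm is lowered from the top of its travel, in m, 0 to 0.085; starts at 0 to 0.035. The arm is a grey casting that clasps the column and carries the dial at its -x end. It drags on the column and stays where it is left: about 7 N of push moves it down, 8 to 11 N while the foot is being pushed in.
- press_face (a point): Middle of the arm's free flat upper face between dial and clamp block (x +47, y 0): 34 mm wide, x +10 to +85. It is 202 mm above the bench less gauge_arm; 131 mm when the foot is 6 mm in on the block. Dial (56 mm across, x -14 to +10, face to -x) stands 20 mm above it, the plunger cap on the dial 30 to 42 mm, the clamp block (x +85 to +135) 10 mm.
- gauge_foot (a joint): How far the sprung foot is pushed up into the dial, in m: 0 hanging free, 0.012 at its stop. Spring 250 N/m, 1 N to start moving. The dial's needle turns clockwise once round over the 12 mm: straight up at 0, straight down at 6 mm. The small plunger cap on top of the dial rises by the same amount.
- foot_tip (a point): Centre of the foot's flat underside, a dark steel disc 18 mm across at x 0, y 0. Hanging free it is 81 mm lower than press_face; it starts 30 to 65 mm above the top of the block.
- block: Beech block 120 (its x) x 60 x 36 mm thick, about 0.2 kg, two small axle holes in each long side. Origin: centre of its underside. It lies loose on the gauge's plate, 50 to 85 mm short of the back fence, 14 to 40 mm off the side fence, up to 0.15 rad askew, its near end sometimes jutting past the plate. Home: origin at x -20, y 0, z 20, length along the gauge's x.
- goat: Standing goat of plywood, 120 mm long, 50 mm wide, 160 mm tall, on the bench beside the gauge. Origin on the bench between its feet. Bystander.
- mallet: Wooden mallet lying on the bench, 210 mm long, head 60 x 110 x 60 mm at its +x end. Origin on the bench, 70 mm from the middle of the head. Bystander.
- strip: Plywood strip 190 x 45 x 18 mm lying flat on the bench. Origin: centre of its underside. Bystander.
There are look-alikes about, which are no part of the job. Leave any purple or red look-alike of the block alone.

How it is judged:
On the way, in this order (a step that is already met when the one before it is completed fails the run):
1. the block sits flush against both fences, with the gauge's foot still clear of it (x of block in the frame of gauge above -0.0235 m and y of block in the frame of gauge below 0.0035 m and angle between the x axis of block and the x axis of gauge, either way round below 0.04 rad and value of joint gauge_foot below 0.001 m), for 0.2 s.
2. the foot stands on the block, pushed in about half its travel (value of joint gauge_foot between 0.003 and 0.009 m and contact force between gauge_foot and block above 0.5 N), for 0.2 s.
At the end, for the whole second after the job is handed in: The block lies flat on the plate in the corner, within 3.5 mm of touching each fence and square to them within 0.04 rad; the sprung foot stands on it, pushed in between 3 and 9 mm; the arm and the block are at rest and nothing is held (all of step 2 and x of block in the frame of gauge between -0.0235 and -0.0165 m and y of block in the frame of gauge between -0.0035 and 0.0035 m and z of block in the frame of gauge below 0.023 m and angle between the x axis of block and the x axis of gauge, either way round below 0.04 rad and angle between block's own z axis and vertical below 0.04 rad and velocity of joint gauge_arm between -0.002 and 0.002 m/s and linear speed of block below 0.01 m/s).
It fails at once if the gauge's foot is driven up to its stop (more than 11.5 mm) (value of joint gauge_foot above 0.0115 m).
It fails at once if the goat is moved by more than 20 mm or tipped (distance of goat from where it was at the start of the episode above 0.02 m or angle between goat's own z axis and vertical above 0.3 rad).
It fails at once if the mallet is moved by more than 20 mm (distance of mallet from where it was at the start of the episode above 0.02 m).
It fails at once if the strip is moved by more than 20 mm (distance of strip from where it was at the start of the episode above 0.02 m).
It also fails if it takes over 59 s, if anything falls off the work surface, if the arm or the gripper's body presses on something with over 40 N, if the wrist force passes 120 N, or if a joint passes its speed limit or range.

ROBOT

A 6-joint arm with a two-finger parallel gripper is mounted at the origin on the work surface. World frame = base frame: x ahead of the robot, y to its left, z up, the work surface at z = 0. Lengths are in m, angles in rad, forces in N, time in s.
With the tool pointing down it reaches from about 0.275 to 0.725 m from the base axis. Payload 15.9 kg.
Tool frame: the origin (TCP) lies at the very end of the fingers, on their centre line; the grasp point (between the pads) lies 19 mm behind it (arm.grip_point_offset is the distance from the TCP to the grasp point, in m); z points along the fingers, x is the direction in which the jaws open and shut, and the axes are right-handed (so a half turn about z gives the same grasp; the last joint's range is limited). The gripper opens to 85 mm and grips with 20 to 120 N. Pads are 22 mm wide; open, the fingers measure 114 mm over their backs; the gripper's body (76 mm by 85 mm) begins 54 mm behind the grasp point. The pads swing forward as they close: fully open they stand 13 mm farther back than shut.
Start: joints at [-1.19, 0.213, -0.034, 1.323, 0, 1.571], TCP at [0.186, -0.464, 0.205] pointing down, gripper open.
Joint ranges: [-2.98, 2.98], [-0.74, 1.72], [-1.14, 1.35], [-2.1, 2.04], [-1.57, 1.44], [-3.14, 3.14]. Speed limits (rad/s): [1.89, 1.89, 2.39, 2.57, 3.14, 3.14].

INTERFACE

Orientations are given as a unit quaternion [x, y, z, w].
In Python, from station import arm gives the robot as it stands.
- The arm moves only by the tool send_rows, never from a script. Its argument "motion" is a list of rows, each an object of numbers: "tx", "ty", "tz": the shift along the tool's x, y, z in cm; "wx", "wy", "wz": the turn, a rotation vector about the tool's x, y, z in rad. A call has 1 to 12 rows; each row shifts and turns the commanded pose from where the row before left it, along the tool's axes as they then stand; what a row does not reach is not made up. A row lasts 1/10 s, in which the tool goes at most 50 mm and 8.59 degrees, less where a joint would pass 70% of its speed; a pose out of reach is approached as far as the arm can. A call with a gripper value outside its range is refused whole. "grip" is the opening, from 0 (shut) to 1 (fully open), set as the call begins (left out, the last holds). The fingers move at their own pace and stop on an object; "squeeze" is the grip in N (left out, the last holds). Time passes only in rows, so rows that do not move let the fingers close. It gives the time, the measured TCP pose, the force and the opening at its end, in the units of the state.
- arm.sense(): the state, without advancing time (a new reading comes with each control period).
- arm.snapshot(name): name is "side" or "top"; returns a dict with "image" (384x512x3 uint8, red, green, blue), "depth" (384x512 float32, m along the optical axis (not along the pixel's ray), 0 where there is no reading), "intrinsics" (3x3 intrinsics, pixels), "distortion" ([k1, k2, p1, p2, k3] as OpenCV has them; the pictures are not rectified), "R" (3x3) and "t" (3): a world point X has camera coordinates R X + t. Camera axes: x right, y down, z forward; pixel columns grow to the right and rows downward; lengths in m; the calibration is good to about 2 mm. A picture is of the moment at which its call begins.
- arm.finish_job(): hands the job in, once; it reports no verdict.
The state is a dict: "t": time; "joint_positions": joint angles; "dq": joint speeds; "joint_torque": joint torques, N m; "ee_pos": TCP position; "orientation": TCP orientation; "ft_force": force on the tool from outside, world axes, zero at the start; "torque": the same for the moment, N m; "finger_gap": finger opening in m.
Only numpy, scipy, OpenCV 4.12 (cv2) and the standard library are available. Lean on these libraries where they do the work, as an engineer would, in place of code of your own. Each camera call takes 0.05 s, during which the arm holds its last target.

## Working session

There is one attempt and no reset: what is moved stays moved. The work goes in short steps, Python scripts to look and compute and a tool call to move; the robot and the scene stay as the last step left them, time stands still between calls to the robot, and variables do not carry over. Pictures are saved under pics/ and viewed, and the job is handed in when it is done.

Besides the shell and the picture viewer there is one more tool, called after "Emit:" as a command line: name --argument value ..., lists and objects as JSON in quotes. send_rows: Moves the arm, as the interface text tells. Its arguments: {"type":"object","properties":{"motion":{"type":"array","items":{"type":"object","properties":{"tx":{"type":"number"},"ty":{"type":"number"},"tz":{"type":"number"},"wx":{"type":"number"},"wy":{"type":"number"},"wz":{"type":"number"}}}},"grip":{"type":"number"},"squeeze":{"type":"number"}},"required":["motion"]}

```bash
ls; mkdir -p pics
cat > h.py <<'E'
import numpy as np,cv2
from station import arm
def snap(n,f):
    s=arm.snapshot(n); np.savez('%s.npz'%f,**s); cv2.imwrite('pics/%s.png'%f,s['image'][:,:,::-1]); return s
def cloud(s):
    K=np.array(s['intrinsics']);d=np.array(s['distortion']);h,w=s['depth'].shape
    u,v=np.meshgrid(np.arange(w),np.arange(h))
    p=cv2.undistortPoints(np.stack([u,v],-1).reshape(-1,1,2).astype(float),K,d).reshape(h,w,2)
    z=s['depth'][...,None]; c=np.concatenate([p*z,z],-1)
    return (c-np.array(s['t']))@np.array(s['R'])
def ray(s,px,zp):
    p=cv2.undistortPoints(np.array(px,float).reshape(-1,1,2),np.array(s['intrinsics']),np.array(s['distortion'])).reshape(-1,2)
    R=np.array(s['R']);t=np.array(s['t']);o=-R.T@t
    d=np.c_[p,np.ones(len(p))]@R
    return o+d*((zp-o[2])/d[:,2])[:,None]
E
python3 - <<'E'
from h import *
for n in('side','top'):
    s=snap(n,n+'0'); c=-np.array(s['R']).T@s['t']; print(n,c.round(3),np.array(s['R']).round(2).tolist())
print(arm.sense())
E
```

```text
pics
side [0.155 0.748 0.945] [[-0.89, -0.45, -0.0], [-0.32, 0.63, -0.71], [0.32, -0.64, -0.7]]
top [0.33  0.012 1.321] [[-0.03, -1.0, 0.0], [-0.98, 0.03, -0.17], [0.17, -0.01, -0.98]]
{'t': 0.1, 'joint_positions': array([-1.18997701e+00,  2.13330489e-01, -3.49878252e-02,  1.32350203e+00,
        2.66547782e-05,  1.57082108e+00]), 'dq': array([ 0.00187939, -0.00074953,  0.00222762, -0.0004765 ,  0.00104384,
       -0.00068118]), 'joint_torque': array([-5.21980128e-04, -6.87248755e+01,  4.87806487e+01,  1.22207074e-02,
       -1.23679606e-04, -3.37832989e-05]), 'ee_pos': array([ 0.18572485, -0.46386656,  0.20465728]), 'orientation': array([ 8.28147893e-01, -5.60509416e-01, -4.16557045e-04, -2.98013022e-04]), 'ft_force': array([ 0.71846371, -0.07082615,  0.40165471]), 'torque': array([-0.06383697, -0.01829187,  0.02321909]), 'finger_gap': 0.08560599203628}
```

View pics/side0.png

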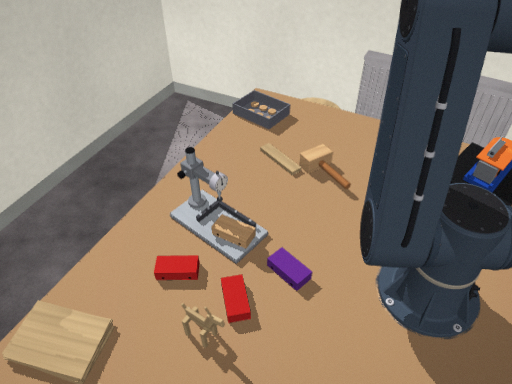

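View pics/top0.png

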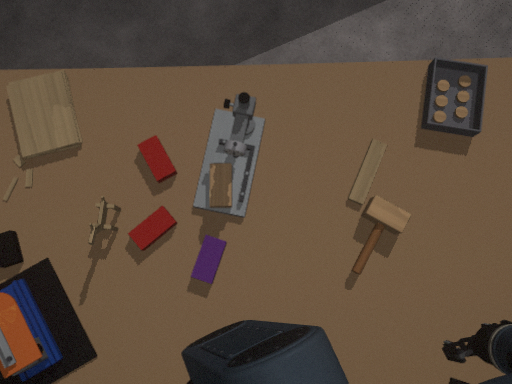

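Run:
```python
from h import *
a=cv2.imread('pics/top0.png')[80:230,180:280]; cv2.imwrite('pics/topc.png',cv2.resize(a,None,fx=4,fy=4,interpolation=cv2.INTER_CUBIC))
a=cv2.imread('pics/side0.png')[140:265,160:280]; cv2.imwrite('pics/sidec.png',cv2.resize(a,None,fx=4.8,fy=4.8,interpolation=cv2.INTER_CUBIC))
s=np.load('top0.npz');C=cloud(s)
for p in[(216,112),(263,119),(243,213),(197,206),(222,185),(235,147),(242,125),(244,98),(250,160)]: print(p,C[p[1],p[0]].round(4))
```

```text
(216, 112) [0.7957 0.0881 0.0197]
(263, 119) [ 0.7708 -0.047   0.0208]
(243, 213) [0.4994 0.0175 0.0211]
(197, 206) [0.5223 0.145  0.0225]
(222, 185) [0.5728 0.0727 0.0594]
(235, 147) [0.6399 0.0322 0.2002]
(242, 125) [0.7017 0.0137 0.1819]
(244, 98) [0.7524 0.007  0.2347]
(250, 160) [ 0.6453 -0.0059  0.0413]
```

View pics/topc.png

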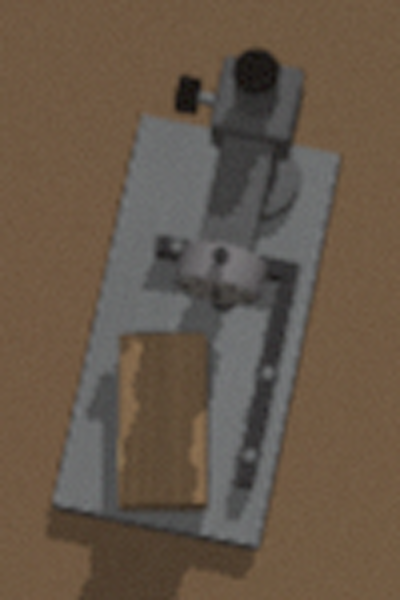

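View pics/sidec.png

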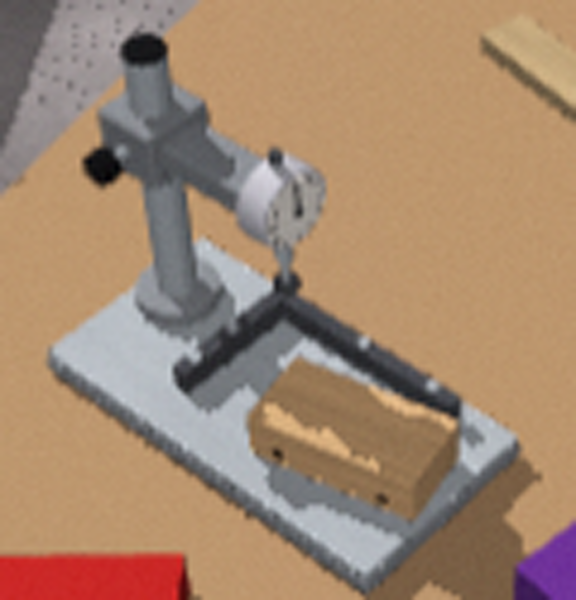

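Run:
```python
from h import *
for v in('top0','side0'):
    s=np.load(v+'.npz');C=cloud(s);im=s['image'].astype(int)
    roi=(C[...,0]>.45)&(C[...,0]<.85)&(C[...,1]>-.1)&(C[...,1]<.19)
    wood=(im[...,0]-im[...,2]>25)
    z=C[...,2]
    P=C[roi&(z>.013)&(z<.027)&~wood]
    r=cv2.minAreaRect((P[:,:2]*1000).astype(np.float32)); print(v,'plate',r,P[:,2].mean(), np.percentile(P[:,2],[5,50,95]))
    print(cv2.boxPoints(r).tolist())
    B=C[roi&(z>.045)&(z<.068)&wood]
    r=cv2.minAreaRect((B[:,:2]*1000).astype(np.float32)); print('block',r,np.median(B[:,2]),len(B)); print(cv2.boxPoints(r).tolist())
    F=C[roi&(z>.032)&(z<.048)&~wood]; 
    r=cv2.minAreaRect((F[:,:2]*1000).astype(np.float32)); print('fence',r,np.median(F[:,2]))
    A=C[roi&(z>.225)]; print('coltop',A.mean(0) if len(A) else 0,len(A), A.min(0),A.max(0))
    A=C[roi&(z>.14)&(z<.21)]; print('arm z hist',np.histogram(A[:,2],bins=14,range=(.14,.21))[0])
```

```text
top0 plate ((647.2972412109375, 53.00213623046875), (148.8116912841797, 293.39190673828125), 76.85435485839844) 0.019825207005758155 [0.01528732 0.01982657 0.02415038]
[[487.5235290527344, 13.908729553222656], [773.2271118164062, -52.81655502319336], [807.0709228515625, 92.09554290771484], [521.3673706054688, 158.82083129882812]]
block ((573.9485473632812, 77.08732604980469), (58.11520004272461, 118.3856430053711), 88.94774627685547) 0.055795881782727375 926
[[514.2320556640625, 49.12166213989258], [632.5977783203125, 46.94758987426758], [633.6650390625, 105.05299377441406], [515.29931640625, 107.22706604003906]]
fence ((640.910888671875, 37.47417068481445), (100.8417739868164, 265.2413330078125), 82.39532470703125) 0.03888748412415916
coltop [0.75202142 0.00658685 0.23622434] 124 [ 0.73846195 -0.0053695   0.22520172] [0.76684443 0.01934763 0.24184285]
arm z hist [  0   2   9  17  10  26  40 188 270 147 202  94  47   7]
side0 plate ((648.6644287109375, 52.509803771972656), (149.52561950683594, 295.11761474609375), 76.84251403808594) 0.02143440514636254 [0.01564441 0.02175586 0.02511531]
[[487.961181640625, 13.298233032226562], [775.3314208984375, -53.878910064697266], [809.36767578125, 91.72137451171875], [521.9974365234375, 158.8985137939453]]
block ((576.2536010742188, 75.19392395019531), (62.890804290771484, 120.30074310302734), 88.74980163574219) 0.05743170322812069 698
[[515.4314575195312, 45.06838607788086], [635.7035522460938, 42.44363021850586], [637.0757446289062, 105.3194580078125], [516.8036499023438, 107.9442138671875]]
fence ((649.0558471679688, 35.175193786621094), (97.62319946289062, 266.3935852050781), 84.37088012695312) 0.03899935139273386
coltop [0.75153678 0.00997748 0.23431567] 76 [ 0.73978499 -0.00616524  0.22507276] [0.76756107 0.02203271 0.23956938]
arm z hist [  0   2  22  28  41  59  67 113 183  79 123  46  52  15]
```

Emit:
send_rows --motion '[{"tx": -2.6, "ty": -3.8}, {"tx": -2.6, "ty": -3.8}, {"tx": -2.6, "ty": -3.8}, {"tx": -2.6, "ty": -3.8}, {"tx": -2.6, "ty": -3.8}, {"tx": -2.6, "ty": -3.8}, {"tx": -2.6, "ty": -3.8}, {"tx": -2.6, "ty": -3.8}, {"tx": -2.6, "ty": -3.8}, {"tx": -2.6, "ty": -3.8}, {"tx": -2.6, "ty": -3.8}, {"tx": -2.6, "ty": -3.8}]' --grip 0 --squeeze 20

```text
invalid input
```

Emit:
send_rows --motion '[{"tx": -2.6, "ty": -3.8}, {"tx": -2.6, "ty": -3.8}, {"tx": -2.6, "ty": -3.8}, {"tx": -2.5, "ty": -3.7}, {"wz": -0.137}, {"wz": -0.137}, {"wz": -0.137}, {"wz": -0.137}, {"wz": -0.137}, {"wz": -0.137}, {"wz": -0.137}, {}]'

```text
invalid input
```

```bash
cat >> h.py <<'E'
a=-0.2295;G=np.array([.6459,.0327]);ux=np.array([np.cos(a),np.sin(a)]);uy=np.array([-np.sin(a),np.cos(a)])
def tog(p): d=np.asarray(p)[...,:2]-G; return np.stack([d@ux,d@uy],-1)
def st():
    s=arm.sense();o=s['orientation'];from scipy.spatial.transform import Rotation as Ro
    m=Ro.from_quat(o).as_matrix(); print('t',s['t'],'g',(tog(s['ee_pos'])*1000).round(1),'z',s['ee_pos'][2].round(4),'yaw err',np.arctan2(m[1,0],m[0,0])-a,'tz',m[:,2].round(3),'f',np.round(s['ft_force'],2),'gap',s['finger_gap'])
def block(s):
    C=cloud(s);im=s['image'].astype(int);z=C[...,2];g=tog(C)
    w=(im[...,0]-im[...,2]>25)&(z>.047)&(z<.068)&(g[...,0]>-.19)&(g[...,0]<.06)&(g[...,1]>-.08)&(g[...,1]<.1)
    r=cv2.minAreaRect((g[w]*1000).astype(np.float32)); print('block',np.round(r[0],1),np.round(r[1],1),r[2],w.sum())
E
python3 - <<'E'
from h import *
st()
for v in('top0','side0'): block(np.load(v+'.npz'))
snap('side','side1');snap('top','top1')
E
```

```text
t 0.1 g [-335.1 -588.2] z 0.2047 yaw err -0.9605017610929467 tz [-0.     0.001 -1.   ] f [ 0.72 -0.07  0.4 ] gap 0.08560599203628
block [-80.2  26.9] [118.4  58.1] 12.09713077545166 925
block [-77.5  25.5] [120.3  62.9] 11.899185180664062 680
```

View pics/side1.png

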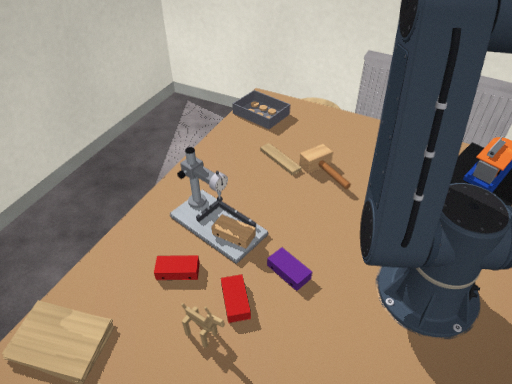

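The image is unchanged, since both moves were refused. I'll try again with one fully written row.

Emit:
send_rows --motion '[{"tx": -2.6, "ty": -3.8, "tz": 0, "wx": 0, "wy": 0, "wz": 0}]' --grip 0 --squeeze 20

```text
t: 0.3
ee_pos: [0.2102, -0.4278, 0.2044]
orientation: [0.827, -0.562, -0.0, 0.0]
ft_force: [1.1, 1.3, -0.3]
finger_gap: 0.0736
```

Emit:
send_rows --motion '[{"tx": -2.6, "ty": -3.8, "tz": 0, "wx": 0, "wy": 0, "wz": 0}, {"tx": -2.6, "ty": -3.8, "tz": 0, "wx": 0, "wy": 0, "wz": 0}, {"tx": -2.6, "ty": -3.8, "tz": 0, "wx": 0, "wy": 0, "wz": 0}, {"tx": -2.6, "ty": -3.8, "tz": 0, "wx": 0, "wy": 0, "wz": 0}, {"tx": -2.6, "ty": -3.8, "tz": 0, "wx": 0, "wy": 0, "wz": 0}, {"tx": -2.6, "ty": -3.8, "tz": 0, "wx": 0, "wy": 0, "wz": 0}, {"tx": -2.6, "ty": -3.8, "tz": 0, "wx": 0, "wy": 0, "wz": 0}, {"tx": -2.6, "ty": -3.8, "tz": 0, "wx": 0, "wy": 0, "wz": 0}, {"tx": -2.6, "ty": -3.8, "tz": 0, "wx": 0, "wy": 0, "wz": 0}, {"tx": -2.6, "ty": -3.8, "tz": 0, "wx": 0, "wy": 0, "wz": 0}, {"tx": -2.6, "ty": -3.8, "tz": 0, "wx": 0, "wy": 0, "wz": 0}, {"tx": -2.6, "ty": -3.8, "tz": 0, "wx": 0, "wy": 0, "wz": 0}]'

```text
t: 1.5
ee_pos: [0.5195, 0.0351, 0.205]
orientation: [0.828, -0.56, 0.0, 0.0]
ft_force: [0.9, -0.5, 0.7]
finger_gap: 0.0001
```

Emit:
send_rows --motion '[{"tx": -2.6, "ty": -3.8, "tz": 0, "wx": 0, "wy": 0, "wz": 0}, {"tx": -2.6, "ty": -3.8, "tz": 0, "wx": 0, "wy": 0, "wz": 0}, {"tx": -2.5, "ty": -3.7, "tz": 0, "wx": 0, "wy": 0, "wz": 0}, {"tx": 0, "ty": 0, "tz": 0, "wx": 0, "wy": 0, "wz": -0.137}, {"tx": 0, "ty": 0, "tz": 0, "wx": 0, "wy": 0, "wz": -0.137}, {"tx": 0, "ty": 0, "tz": 0, "wx": 0, "wy": 0, "wz": -0.137}, {"tx": 0, "ty": 0, "tz": 0, "wx": 0, "wy": 0, "wz": -0.137}, {"tx": 0, "ty": 0, "tz": 0, "wx": 0, "wy": 0, "wz": -0.137}, {"tx": 0, "ty": 0, "tz": 0, "wx": 0, "wy": 0, "wz": -0.137}, {"tx": 0, "ty": 0, "tz": 0, "wx": 0, "wy": 0, "wz": -0.137}, {"tx": 0, "ty": 0, "tz": 0, "wx": 0, "wy": 0, "wz": 0}]'

```text
t: 2.6
ee_pos: [0.595, 0.1467, 0.2049]
orientation: [0.993, -0.114, -0.0, 0.0]
ft_force: [-0.2, -0.4, 0.2]
finger_gap: -0.0001
```

Run:
```python
from h import *
st()
snap('side','side2')
```

```text
t 2.6 g [-75.5  99.4] z 0.2049 yaw err 0.0009705894986957453 tz [-0. -0. -1.] f [-0.21 -0.41  0.19] gap -0.00010635375926036494
```

View pics/side2.png

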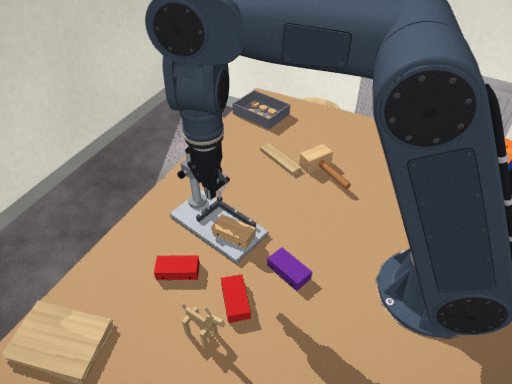

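Emit:
send_rows --motion '[{"tx": 0, "ty": 0, "tz": 4.5, "wx": 0, "wy": 0, "wz": 0}, {"tx": 0, "ty": 0, "tz": 4.5, "wx": 0, "wy": 0, "wz": 0}, {"tx": 0, "ty": 0, "tz": 4, "wx": 0, "wy": 0, "wz": 0}, {"tx": 0, "ty": 0, "tz": 3.2, "wx": 0, "wy": 0, "wz": 0}, {"tx": 0, "ty": 1, "tz": 0, "wx": 0, "wy": 0, "wz": 0}, {"tx": 0, "ty": 1, "tz": 0, "wx": 0, "wy": 0, "wz": 0}, {"tx": 0, "ty": 0.5, "tz": 0, "wx": 0, "wy": 0, "wz": 0}, {"tx": 0, "ty": 0.5, "tz": 0, "wx": 0, "wy": 0, "wz": 0}, {"tx": 0, "ty": 0.5, "tz": 0, "wx": 0, "wy": 0, "wz": 0}, {"tx": 0, "ty": 0.5, "tz": 0, "wx": 0, "wy": 0, "wz": 0}]'

```text
t: 3.65
ee_pos: [0.5863, 0.1074, 0.0439]
orientation: [0.993, -0.115, 0.001, -0.0]
ft_force: [0.1, 0.2, -0.5]
finger_gap: -0.0
```

Emit:
send_rows --motion '[{"tx": 0, "ty": 0.3, "tz": 0, "wx": 0, "wy": 0, "wz": 0}, {"tx": 0, "ty": 0.3, "tz": 0, "wx": 0, "wy": 0, "wz": 0}, {"tx": 0, "ty": 0.3, "tz": 0, "wx": 0, "wy": 0, "wz": 0}]'

```text
t: 3.95
ee_pos: [0.5838, 0.0989, 0.0431]
orientation: [0.993, -0.115, -0.0, 0.0]
ft_force: [-1.2, -0.6, 0.4]
finger_gap: 0.0002
```

Run:
```python
from h import *
st()
s=snap('side','side3');block(s)
a=cv2.imread('pics/side3.png')[140:265,160:280]; cv2.imwrite('pics/side3c.png',cv2.resize(a,None,fx=4.8,fy=4.8,interpolation=cv2.INTER_CUBIC))
```

```text
t 3.95 g [-75.5  50.3] z 0.0431 yaw err -0.0014187109072664184 tz [-0. -0. -1.] f [-1.19 -0.61  0.44] gap 0.00019722551486741155
block [-77.2  27.5] [123.5  63.7] 14.196263313293457 535
```

View pics/side3c.png

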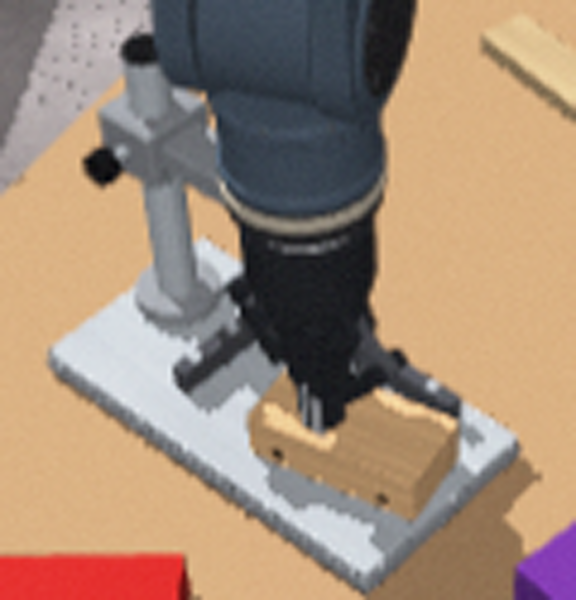

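Run:
```python
from h import *
s=np.load('side3.npz');K=s['intrinsics'];R=s['R'];t=s['t'];d=s['distortion']
e=arm.sense()['ee_pos']
pts=np.array([e,e+[0,0,.02]])
print(e,cv2.projectPoints(pts,cv2.Rodrigues(R)[0],t,K,d)[0].reshape(-1,2))
C=cloud(s);g=tog(C)*1000
for v in range(216,236,2):
  print(v,[(u,g[v,u].round().astype(int).tolist(),int(C[v,u,2]*1000)) for u in (220,224,227,230,234)])
t2=snap('top','top3');block(t2)
```

```text
[0.58372603 0.09850117 0.04306477] [[227.41337816 234.1849194 ]
 [227.04856407 229.75843946]]
216 [(220, [-62, 60], 121), (224, [-85, 66], 141), (227, [-90, 60], 140), (230, [-84, 42], 121), (234, [-117, 59], 158)]
218 [(220, [-62, 61], 113), (224, [-77, 59], 122), (227, [-90, 60], 132), (230, [-92, 50], 125), (234, [-118, 60], 151)]
220 [(220, [-28, 31], 56), (224, [-77, 60], 114), (227, [-90, 61], 124), (230, [-100, 59], 130), (234, [-118, 61], 144)]
222 [(220, [-35, 38], 58), (224, [-75, 59], 104), (227, [-84, 56], 108), (230, [-102, 61], 124), (234, [-118, 62], 137)]
224 [(220, [-39, 43], 56), (224, [-74, 58], 94), (227, [-83, 55], 97), (230, [-87, 47], 93), (234, [-73, 17], 58)]
226 [(220, [-45, 49], 56), (224, [-75, 60], 88), (227, [-82, 55], 88), (230, [-86, 47], 84), (234, [-78, 23], 58)]
228 [(220, [-52, 56], 58), (224, [-75, 61], 79), (227, [-82, 56], 81), (230, [-75, 36], 58), (234, [-83, 28], 57)]
230 [(220, [-56, 60], 56), (224, [-65, 53], 57), (227, [-72, 47], 57), (230, [-81, 43], 59), (234, [-89, 35], 58)]
232 [(220, [-57, 62], 50), (224, [-69, 56], 53), (227, [-77, 52], 55), (230, [-86, 48], 58), (234, [-95, 41], 59)]
234 [(220, [-55, 61], 38), (224, [-70, 58], 46), (227, [-82, 58], 55), (230, [-90, 53], 56), (234, [-99, 46], 58)]
block [0. 0.] [0. 0.] 0.0 0
```

View pics/top3.png

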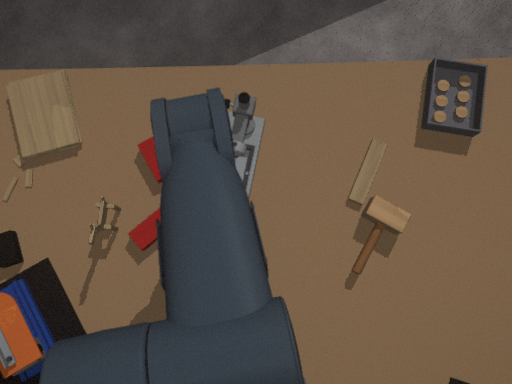

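Run:
```python
from h import *
s=np.load('side2.npz');K=s['intrinsics'];R=s['R'];t=s['t'];d=s['distortion']
e=np.array([.595,.1467,.2049])
p=cv2.projectPoints(np.array([e,e+[0,0,.02],e-[0,0,.02]]),cv2.Rodrigues(R)[0],t,K,d)[0].reshape(-1,2);print(p)
for f,q in(('side2',p),('side3',[[227.4,234.2]])):
  a=cv2.imread('pics/%s.png'%f); u,v=map(int,q[0]); a=a[v-40:v+25,u-40:u+40]
  a=cv2.resize(a,None,fx=8,fy=8,interpolation=cv2.INTER_NEAREST); cv2.circle(a,(int((q[0][0]-u+40.5)*8),int((q[0][1]-v+40.5)*8)),5,(0,255,0),2); cv2.imwrite('pics/z%s.png'%f,a)
C=cloud(s)
u=int(p[0][0])
for v in range(int(p[0][1])-14,int(p[0][1])+6): print(v,[(C[v,uu]*1000).astype(int).tolist() for uu in(u-3,u,u+3)])
```

```text
[[211.27273394 204.98032114]
 [210.64428888 199.54736153]
 [211.88600629 210.26911372]]
190 [[591, 158, 269], [583, 155, 270], [569, 163, 283]]
191 [[593, 156, 263], [584, 155, 267], [570, 162, 278]]
192 [[593, 156, 261], [586, 153, 261], [581, 147, 258]]
193 [[593, 157, 258], [585, 154, 259], [582, 146, 253]]
194 [[594, 155, 252], [586, 153, 254], [583, 144, 248]]
195 [[594, 156, 249], [587, 153, 250], [583, 145, 244]]
196 [[595, 155, 245], [587, 153, 246], [581, 148, 245]]
197 [[595, 156, 242], [588, 153, 242], [714, -36, 23]]
198 [[596, 155, 237], [590, 150, 236], [712, -33, 22]]
199 [[729, -22, 20], [719, -26, 21], [709, -28, 23]]
200 [[724, -15, 23], [717, -22, 20], [710, -29, 17]]
201 [[721, -10, 24], [713, -15, 24], [708, -25, 17]]
202 [[720, -8, 21], [712, -14, 20], [689, 0, 44]]
203 [[717, -3, 23], [710, -10, 20], [687, 4, 44]]
204 [[715, 0, 23], [694, 12, 43], [686, 6, 42]]
205 [[715, 0, 18], [694, 12, 38], [683, 10, 42]]
206 [[700, 21, 39], [691, 16, 39], [683, 12, 39]]
207 [[697, 25, 40], [688, 21, 40], [683, 11, 34]]
208 [[693, 31, 43], [689, 21, 35], [683, 12, 30]]
209 [[693, 32, 39], [688, 23, 33], [684, 11, 24]]
```

View pics/zside2.png

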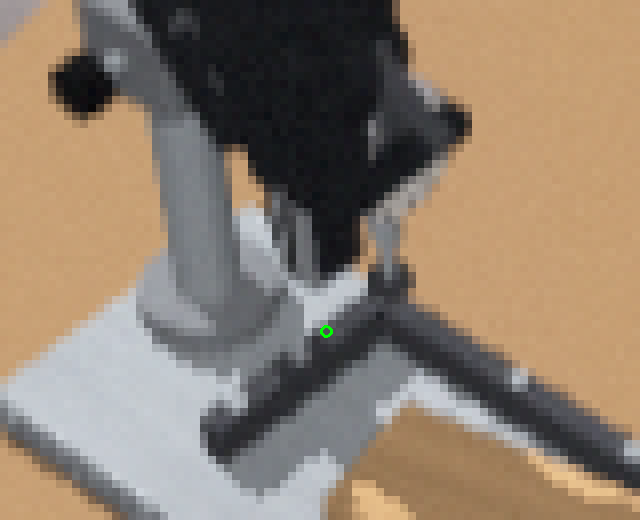

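View pics/zside3.png

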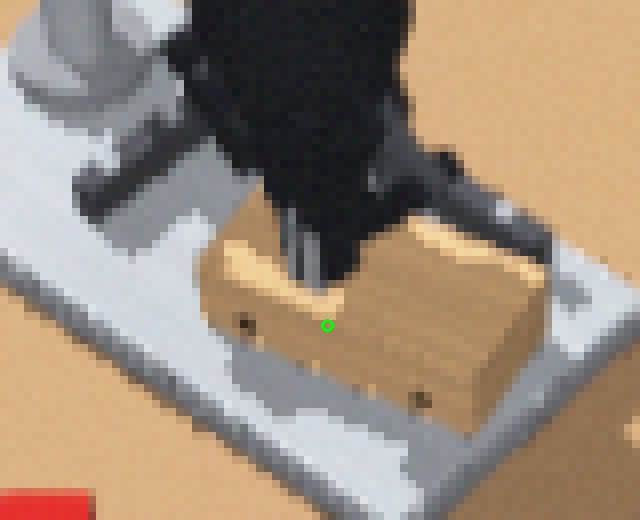

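The reported TCP projects about 5 px, or roughly 25 mm, below the visible fingertips in both poses: (211,205) against a tip at about row 199, and (227,234) against a tip at about row 229. So the real finger ends are about 25 mm above the reported TCP, and the fingers passed over the block. I'll back off, then go lower.

Emit:
send_rows --motion '[{"tx": 0, "ty": -2.0, "tz": 0, "wx": 0, "wy": 0, "wz": 0}, {"tx": 0, "ty": -2.0, "tz": 0, "wx": 0, "wy": 0, "wz": 0}, {"tx": 0, "ty": 0, "tz": 2.0, "wx": 0, "wy": 0, "wz": 0}, {"tx": 0, "ty": 0, "tz": 1.0, "wx": 0, "wy": 0, "wz": 0}, {"tx": 0, "ty": 0, "tz": 0, "wx": 0, "wy": 0, "wz": 0}]'

```text
t: 4.55
ee_pos: [0.5918, 0.1381, 0.0115]
orientation: [0.993, -0.115, -0.001, 0.0]
ft_force: [0.7, -0.6, -0.7]
finger_gap: 0.0004
```

```bash
cat >> h.py <<'E'
def look(n,v='side'):
    st();s=snap(v,n);block(s);e=arm.sense()['ee_pos']
    p=cv2.projectPoints(e[None],cv2.Rodrigues(s['R'])[0],s['t'],s['intrinsics'],s['distortion'])[0].reshape(2);print('tcp px',p)
    a=cv2.imread('pics/%s.png'%n)[140:265,160:280]; a=cv2.resize(a,None,fx=4.8,fy=4.8,interpolation=cv2.INTER_CUBIC); cv2.circle(a,(int((p[0]-159.5)*4.8),int((p[1]-139.5)*4.8)),3,(0,255,0),1); cv2.imwrite('pics/%sc.png'%n,a)
    return s
E
python3 - <<'E'
from h import *
look('side4')
E
```

```text
t 4.55 g [-76.6  90.3] z 0.0115 yaw err -0.0010432663135395148 tz [-0.003 -0.001 -1.   ] f [ 0.7  -0.57 -0.67] gap 0.00042473765037221546
block [-73.2   2.5] [119.8 108.5] 11.194365501403809 413
tcp px [218.86291148 248.82936956]
```

View pics/side4c.png

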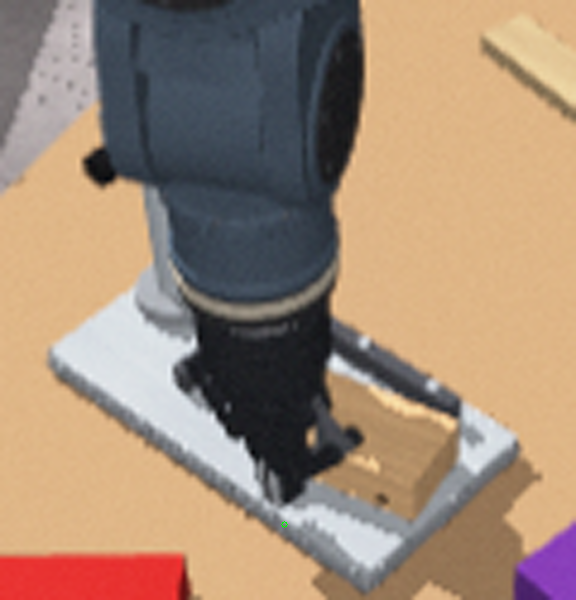

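Fingertips, at crop (285,500), are now beside the block and above the plate. Next I push towards the side fence.

Emit:
send_rows --motion '[{"tx": 0, "ty": 0.8, "tz": 0, "wx": 0, "wy": 0, "wz": 0}, {"tx": 0, "ty": 0.8, "tz": 0, "wx": 0, "wy": 0, "wz": 0}, {"tx": 0, "ty": 0.6, "tz": 0, "wx": 0, "wy": 0, "wz": 0}, {"tx": 0, "ty": 0.4, "tz": 0, "wx": 0, "wy": 0, "wz": 0}, {"tx": 0, "ty": 0.4, "tz": 0, "wx": 0, "wy": 0, "wz": 0}, {"tx": 0, "ty": 0.4, "tz": 0, "wx": 0, "wy": 0, "wz": 0}, {"tx": 0, "ty": 0, "tz": 0, "wx": 0, "wy": 0, "wz": 0}]'

```text
t: 5.3
ee_pos: [0.5851, 0.1043, 0.0131]
orientation: [0.993, -0.115, -0.0, 0.0]
ft_force: [0.5, -0.4, 0.3]
finger_gap: 0.0002
```

Run:
```python
from h import *
look('side5')
```

```text
t 5.3 g [-75.5  55.9] z 0.0131 yaw err -0.001949172209419342 tz [-0. -0. -1.] f [ 0.52 -0.38  0.34] gap 0.00022825121210531986
block [-77.4   3.3] [120.8  78.3] 9.959497451782227 343
tcp px [226.54477356 241.84852676]
```

View pics/side5c.png

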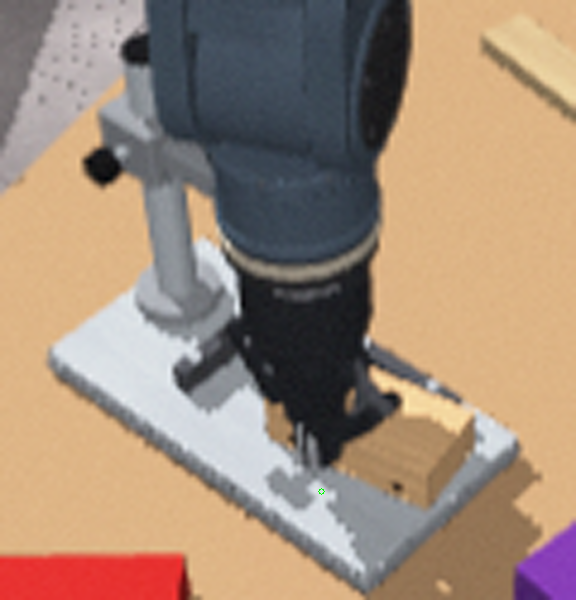

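The block is moving with the finger. I continue in small steps.

Emit:
send_rows --motion '[{"tx": 0, "ty": 0.3, "tz": 0, "wx": 0, "wy": 0, "wz": 0}, {"tx": 0, "ty": 0.3, "tz": 0, "wx": 0, "wy": 0, "wz": 0}, {"tx": 0, "ty": 0.2, "tz": 0, "wx": 0, "wy": 0, "wz": 0}]'

```text
t: 5.65
ee_pos: [0.5834, 0.0969, 0.0131]
orientation: [0.993, -0.115, -0.0, 0.0]
ft_force: [0.3, 0.8, 0.0]
finger_gap: 0.0002
```

Emit:
send_rows --motion '[{"tx": 0, "ty": 0.2, "tz": 0, "wx": 0, "wy": 0, "wz": 0}, {"tx": 0, "ty": 0.1, "tz": 0, "wx": 0, "wy": 0, "wz": 0}]'

```text
t: 5.85
ee_pos: [0.583, 0.0941, 0.0132]
orientation: [0.993, -0.115, 0.0, -0.0]
ft_force: [1.7, 3.0, 0.0]
finger_gap: 0.0005
```

Run:
```python
from h import *
look('side6')
```

```text
t 5.85 g [-75.2  45.5] z 0.0132 yaw err -0.0015110560407451679 tz [ 0.  0. -1.] f [1.7  2.98 0.02] gap 0.0004609974046173069
block [-80.6   1.6] [120.   62.8] 7.1215081214904785 340
tcp px [228.87510572 239.66619701]
```

View pics/side6c.png

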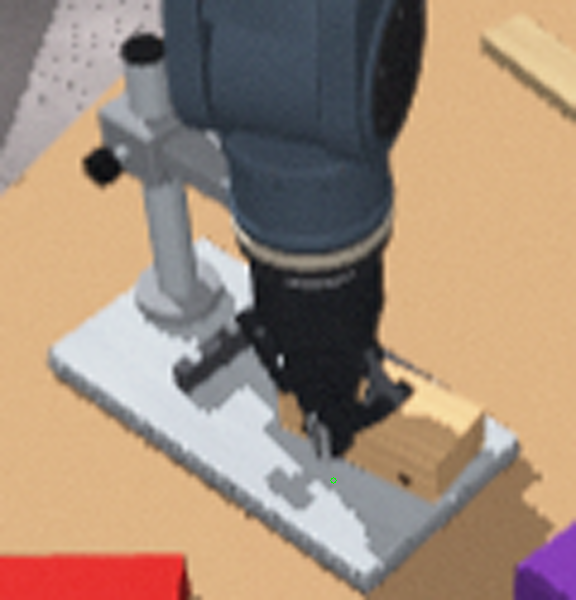

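Emit:
send_rows --motion '[{"tx": 0, "ty": 0.15, "tz": 0, "wx": 0, "wy": 0, "wz": 0}, {"tx": 0, "ty": 0.15, "tz": 0, "wx": 0, "wy": 0, "wz": 0}]'

```text
t: 6.1
ee_pos: [0.5825, 0.0915, 0.0133]
orientation: [0.993, -0.115, 0.0, -0.0]
ft_force: [3.7, 5.1, 0.4]
finger_gap: 0.0003
```

Run:
```python
from h import *
look('side7')
```

```text
t 6.1 g [-75.1  42.8] z 0.0133 yaw err -0.001210494142604407 tz [ 0.001  0.001 -1.   ] f [3.74 5.09 0.35] gap 0.00029843445219667896
block [-82.9   2.6] [119.3  69.8] 4.212467670440674 340
tcp px [229.47345714 239.07586657]
```

View pics/side7c.png

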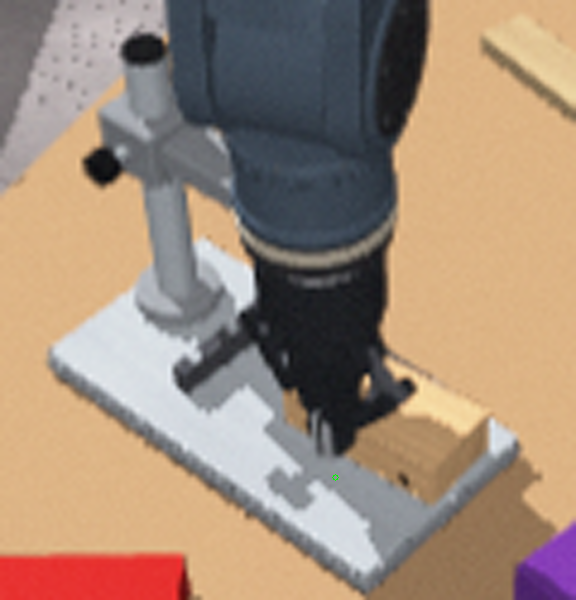

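Angle down to about 4° and force about 6 N. A few more mm.

Emit:
send_rows --motion '[{"tx": 0, "ty": 0.15, "tz": 0, "wx": 0, "wy": 0, "wz": 0}, {"tx": 0, "ty": 0.1, "tz": 0, "wx": 0, "wy": 0, "wz": 0}]'

```text
t: 6.35
ee_pos: [0.5825, 0.0893, 0.0136]
orientation: [0.993, -0.115, 0.001, -0.001]
ft_force: [6.3, 8.6, 1.9]
finger_gap: -0.0001
```

Emit:
send_rows --motion '[{"tx": 0, "ty": 0.1, "tz": 0, "wx": 0, "wy": 0, "wz": 0}]'

```text
t: 6.45
ee_pos: [0.5828, 0.0889, 0.0138]
orientation: [0.993, -0.115, 0.001, -0.001]
ft_force: [8.7, 12.2, 2.1]
finger_gap: 0.0003
```

Run:
```python
from h import *
look('side8')
```

```text
t 6.45 g [-74.2  40.4] z 0.0138 yaw err -0.0009035516996312998 tz [ 0.003  0.002 -1.   ] f [ 8.75 12.22  2.07] gap 0.00025455587660038414
block [-83.9  -1.4] [119.3  62.8] 1.6166484355926514 348
tcp px [229.74809679 238.3741576 ]
```

The block is flush with the side fence: tool at y 40.4, force about 15 N. Next I go round to its near end.

Emit:
send_rows --motion '[{"tx": 0, "ty": -1.5, "tz": 0, "wx": 0, "wy": 0, "wz": 0}, {"tx": 0, "ty": -2.0, "tz": 0, "wx": 0, "wy": 0, "wz": 0}, {"tx": -3, "ty": -0.5, "tz": -0.5, "wx": 0, "wy": 0, "wz": 0}, {"tx": -4, "ty": 0, "tz": -0.5, "wx": 0, "wy": 0, "wz": 0}, {"tx": -4, "ty": 0, "tz": 0, "wx": 0, "wy": 0, "wz": 0}, {"tx": 0, "ty": 3, "tz": 0, "wx": 0, "wy": 0, "wz": 0}, {"tx": 0, "ty": 3, "tz": 0, "wx": 0, "wy": 0, "wz": 0}, {"tx": 0, "ty": 1.9, "tz": 0, "wx": 0, "wy": 0, "wz": 0}, {"tx": 0, "ty": 0, "tz": 1, "wx": 0, "wy": 0, "wz": 0}, {"tx": 0, "ty": 0, "tz": 0, "wx": 0, "wy": 0, "wz": 0}]'

```text
t: 7.5
ee_pos: [0.4644, 0.075, 0.012]
orientation: [0.993, -0.116, -0.001, 0.0]
ft_force: [-0.2, -0.1, 0.2]
finger_gap: -0.0
```

Run:
```python
from h import *
look('side9')
s=snap('top','top9');block(s)
```

```text
t 7.5 g [-1.864e+02 -1.000e-01] z 0.012 yaw err -0.0022106734076818013 tz [-0.002 -0.    -1.   ] f [-0.19 -0.14  0.19] gap -3.813221336623315e-05
block [-82.5  -1.5] [120.1  63.8] 0.5981881022453308 612
tcp px [266.53645439 249.34234991]
block [-35.  -26.2] [23.6 10. ] 25.228975296020508 27
```

View pics/side9c.png

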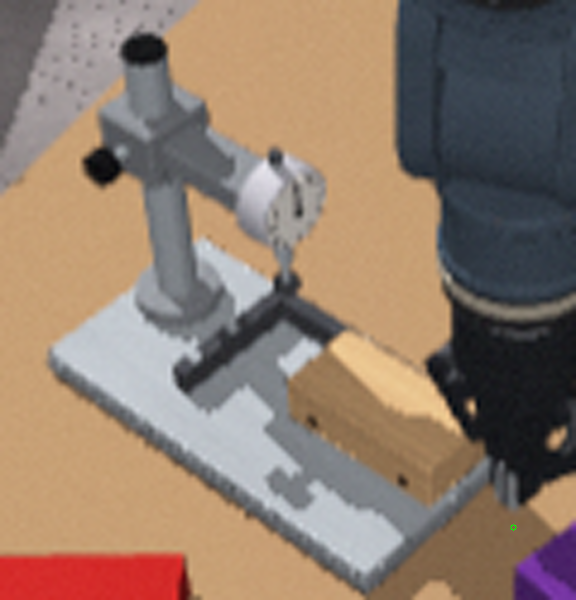

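The block is along the side fence (0.6° off, near end at about x -142). Now I push it +x.

Emit:
send_rows --motion '[{"tx": 1.0, "ty": 0, "tz": 0, "wx": 0, "wy": 0, "wz": 0}, {"tx": 1.0, "ty": 0, "tz": 0, "wx": 0, "wy": 0, "wz": 0}, {"tx": 0.6, "ty": 0, "tz": 0, "wx": 0, "wy": 0, "wz": 0}, {"tx": 0.6, "ty": 0, "tz": 0, "wx": 0, "wy": 0, "wz": 0}, {"tx": 0.6, "ty": 0, "tz": 0, "wx": 0, "wy": 0, "wz": 0}, {"tx": 0.6, "ty": 0, "tz": 0, "wx": 0, "wy": 0, "wz": 0}, {"tx": 0.6, "ty": 0, "tz": 0, "wx": 0, "wy": 0, "wz": 0}, {"tx": 0.6, "ty": 0, "tz": 0, "wx": 0, "wy": 0, "wz": 0}, {"tx": 0.6, "ty": 0, "tz": 0, "wx": 0, "wy": 0, "wz": 0}, {"tx": 0.6, "ty": 0, "tz": 0, "wx": 0, "wy": 0, "wz": 0}, {"tx": 0.5, "ty": 0, "tz": 0, "wx": 0, "wy": 0, "wz": 0}, {"tx": 0.5, "ty": 0, "tz": 0, "wx": 0, "wy": 0, "wz": 0}]'

```text
t: 8.8
ee_pos: [0.5416, 0.057, 0.0131]
orientation: [0.993, -0.115, -0.0, 0.0]
ft_force: [-1.2, -0.4, -0.0]
finger_gap: 0.0
```

Run:
```python
from h import *
look('side10')
```

```text
t 8.8 g [-107.1   -0. ] z 0.0131 yaw err -0.0015687833262184592 tz [-0. -0. -1.] f [-1.2  -0.42 -0.02] gap 7.658689168691094e-06
block [-33.7  -1.6] [ 62.2 123.4] 89.19617462158203 505
tcp px [246.42496077 235.99222891]
```

View pics/side10c.png

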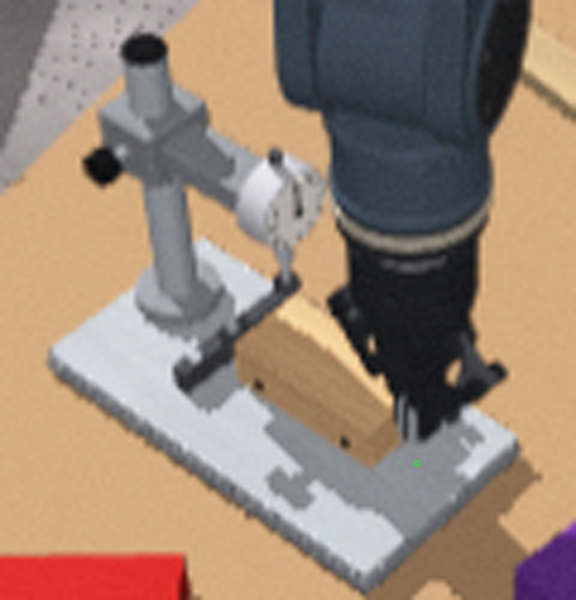

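Emit:
send_rows --motion '[{"tx": 0.3, "ty": 0, "tz": 0, "wx": 0, "wy": 0, "wz": 0}, {"tx": 0.3, "ty": 0, "tz": 0, "wx": 0, "wy": 0, "wz": 0}, {"tx": 0.2, "ty": 0, "tz": 0, "wx": 0, "wy": 0, "wz": 0}, {"tx": 0.2, "ty": 0, "tz": 0, "wx": 0, "wy": 0, "wz": 0}]'

```text
t: 9.25
ee_pos: [0.551, 0.0549, 0.0131]
orientation: [0.993, -0.115, -0.0, 0.0]
ft_force: [0.1, -0.3, 0.9]
finger_gap: 0.0001
```

Emit:
send_rows --motion '[{"tx": 0.2, "ty": 0, "tz": 0, "wx": 0, "wy": 0, "wz": 0}, {"tx": 0.2, "ty": 0, "tz": 0, "wx": 0, "wy": 0, "wz": 0}]'

```text
t: 9.45
ee_pos: [0.5549, 0.054, 0.0131]
orientation: [0.993, -0.115, -0.0, -0.0]
ft_force: [-0.9, -0.9, 0.0]
finger_gap: -0.0001
```

Emit:
send_rows --motion '[{"tx": 0.2, "ty": 0, "tz": 0, "wx": 0, "wy": 0, "wz": 0}]'

```text
t: 9.55
ee_pos: [0.5564, 0.0535, 0.013]
orientation: [0.993, -0.115, -0.0, -0.0]
ft_force: [-13.8, 3.6, 7.2]
finger_gap: 0.0003
```

Run:
```python
from h import *
look('side11')
```

```text
t 9.55 g [-91.9  -0.1] z 0.013 yaw err -0.0014586055123241293 tz [-0.001  0.    -1.   ] f [-13.81   3.61   7.17] gap 0.00032989989331549534
block [-18.4  -0.9] [ 62.1 120.7] 89.79561614990234 487
tcp px [242.95090298 233.75092532]
```

View pics/side11c.png

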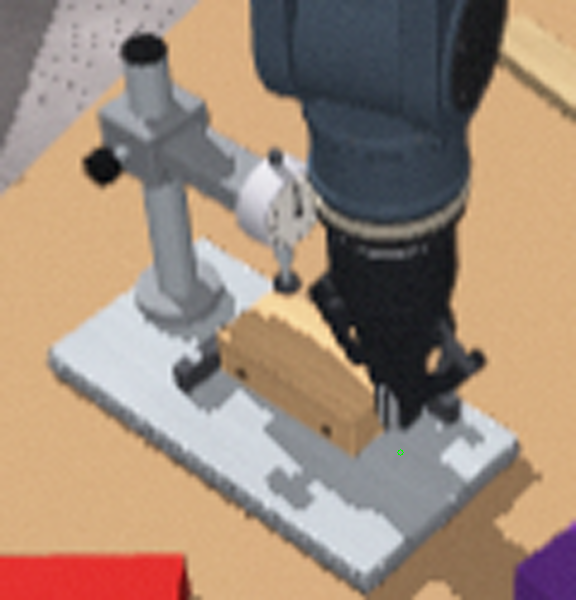

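Home against the back fence, 14 N at the stop. I back off and give it a confirming nudge from the side at x about -66.

Emit:
send_rows --motion '[{"tx": -1.5, "ty": 0, "tz": 0, "wx": 0, "wy": 0, "wz": 0}, {"tx": -3, "ty": 0, "tz": 0, "wx": 0, "wy": 0, "wz": 0}, {"tx": 0, "ty": -4, "tz": 0, "wx": 0, "wy": 0, "wz": 0}, {"tx": 0, "ty": -3, "tz": 0, "wx": 0, "wy": 0, "wz": 0}, {"tx": 3.5, "ty": 0, "tz": 0, "wx": 0, "wy": 0, "wz": 0}, {"tx": 3.5, "ty": 0, "tz": 0, "wx": 0, "wy": 0, "wz": 0}, {"tx": 0, "ty": 1, "tz": 0, "wx": 0, "wy": 0, "wz": 0}, {"tx": 0, "ty": 1, "tz": 0, "wx": 0, "wy": 0, "wz": 0}, {"tx": 0, "ty": 0.5, "tz": 0, "wx": 0, "wy": 0, "wz": 0}, {"tx": 0, "ty": 0.3, "tz": 0, "wx": 0, "wy": 0, "wz": 0}]'

```text
t: 10.6
ee_pos: [0.5898, 0.0881, 0.0133]
orientation: [0.993, -0.115, -0.0, 0.0]
ft_force: [0.0, 0.3, 0.6]
finger_gap: 0.0001
```

Run:
```python
from h import *
look('side12')
```

```text
t 10.6 g [-67.2  41.2] z 0.0133 yaw err -0.0019473776548536437 tz [-0. -0. -1.] f [0.01 0.3  0.64] gap 8.619221339972517e-05
block [-18.7  -0.3] [ 62.6 122.2] 89.38524627685547 84
tcp px [227.87364722 237.48248106]
```

View pics/side12c.png

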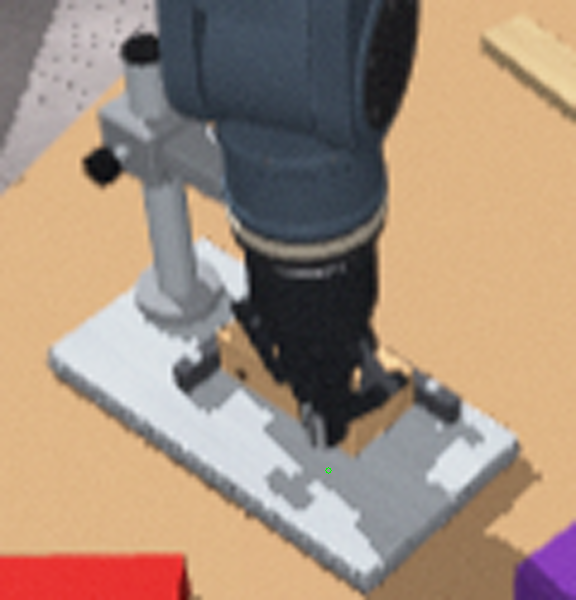

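Emit:
send_rows --motion '[{"tx": 0, "ty": 0.15, "tz": 0, "wx": 0, "wy": 0, "wz": 0}, {"tx": 0, "ty": 0, "tz": 0, "wx": 0, "wy": 0, "wz": 0}]'

```text
t: 10.85
ee_pos: [0.5902, 0.0873, 0.0133]
orientation: [0.993, -0.115, 0.0, -0.0]
ft_force: [0.3, 0.3, 0.7]
finger_gap: 0.0001
```

Emit:
send_rows --motion '[{"tx": 0, "ty": 0.15, "tz": 0, "wx": 0, "wy": 0, "wz": 0}, {"tx": 0, "ty": 0, "tz": 0, "wx": 0, "wy": 0, "wz": 0}]'

```text
t: 11.05
ee_pos: [0.5902, 0.0871, 0.0134]
orientation: [0.993, -0.115, 0.0, -0.001]
ft_force: [0.7, 8.3, 1.4]
finger_gap: -0.0001
```

Flush. I back off, lift clear and look.

Emit:
send_rows --motion '[{"tx": 0, "ty": -2, "tz": 0, "wx": 0, "wy": 0, "wz": 0}, {"tx": -2, "ty": -4, "tz": 0, "wx": 0, "wy": 0, "wz": 0}, {"tx": -4, "ty": -2, "tz": -1, "wx": 0, "wy": 0, "wz": 0}, {"tx": -3, "ty": 0, "tz": -4, "wx": 0, "wy": 0, "wz": 0}, {"tx": 0, "ty": 0, "tz": -5, "wx": 0, "wy": 0, "wz": 0}, {"tx": 0, "ty": 0, "tz": -5, "wx": 0, "wy": 0, "wz": 0}, {"tx": 0, "ty": 0, "tz": -5, "wx": 0, "wy": 0, "wz": 0}, {"tx": 0, "ty": 0, "tz": -4, "wx": 0, "wy": 0, "wz": 0}, {"tx": 0, "ty": 0, "tz": 0, "wx": 0, "wy": 0, "wz": 0}]'

```text
t: 11.95
ee_pos: [0.5226, 0.1851, 0.2587]
orientation: [0.993, -0.115, 0.004, -0.002]
ft_force: [0.7, 0.3, -0.4]
finger_gap: 0.0001
```

Run:
```python
from h import *
s=look('side13');C=cloud(s);g=tog(C)*1000;z=C[...,2]*1000
m=(g[...,0]>25)&(g[...,0]<75)&(abs(g[...,1])<12)&(z>140)&(z<215); print('press z',np.percentile(z[m],[5,25,50,75,95]),m.sum())
s=np.load('top0.npz');C=cloud(s);g=tog(C)*1000;z=C[...,2]*1000
m=(g[...,0]>25)&(g[...,0]<75)&(abs(g[...,1])<12)&(z>140)&(z<215); print('press z',np.percentile(z[m],[5,25,50,75,95]),m.sum())
```

```text
t 11.95 g [-154.8  120.4] z 0.2587 yaw err -0.0011718619100606897 tz [ 0.008  0.003 -1.   ] f [ 0.67  0.31 -0.45] gap 0.00012459153096838887
block [-19.2  -1.4] [ 64.7 124.1] 89.16016387939453 624
tcp px [227.07473049 209.85167304]
press z [178.98342869 180.25020355 181.27098355 182.4585095  184.0341652 ] 53
press z [177.73350864 179.79990635 181.1205796  182.43542636 184.64796913] 182
```

View pics/side13.png

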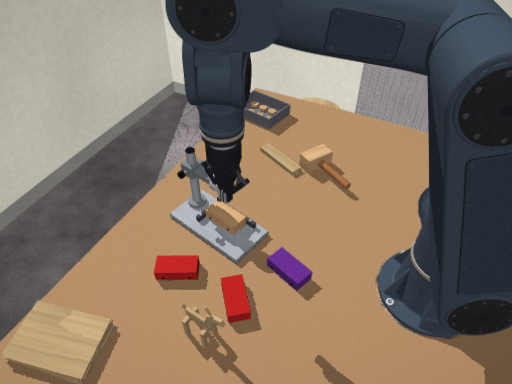

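Block home at (-19.2, -1.4) mm and square. The press face stands at z about 181 mm in both views. I'll turn the gripper 90° so its wide side runs across the arm and stays clear of the column.

Run:
```python
from h import *
print(arm.sense()['joint_positions'].round(3))
```

```text
[0.34  0.323 0.238 1.481 0.    2.142]
```

Emit:
send_rows --motion '[{"tx": 0, "ty": 0, "tz": 0, "wx": 0, "wy": 0, "wz": -0.1428}, {"tx": 0, "ty": 0, "tz": 0, "wx": 0, "wy": 0, "wz": -0.1428}, {"tx": 0, "ty": 0, "tz": 0, "wx": 0, "wy": 0, "wz": -0.1428}, {"tx": 0, "ty": 0, "tz": 0, "wx": 0, "wy": 0, "wz": -0.1428}, {"tx": 0, "ty": 0, "tz": 0, "wx": 0, "wy": 0, "wz": -0.1428}, {"tx": 0, "ty": 0, "tz": 0, "wx": 0, "wy": 0, "wz": -0.1428}, {"tx": 0, "ty": 0, "tz": 0, "wx": 0, "wy": 0, "wz": -0.1428}, {"tx": 0, "ty": 0, "tz": 0, "wx": 0, "wy": 0, "wz": -0.1428}, {"tx": 0, "ty": 0, "tz": 0, "wx": 0, "wy": 0, "wz": -0.1428}, {"tx": 0, "ty": 0, "tz": 0, "wx": 0, "wy": 0, "wz": -0.1428}, {"tx": 0, "ty": 0, "tz": 0, "wx": 0, "wy": 0, "wz": -0.1428}, {"tx": 0, "ty": 0, "tz": 0, "wx": 0, "wy": 0, "wz": 0}]'

```text
t: 13.2
ee_pos: [0.5203, 0.1842, 0.2519]
orientation: [0.783, 0.622, -0.001, -0.0]
ft_force: [0.3, 0.5, 0.4]
finger_gap: 0.0001
```

Emit:
send_rows --motion '[{"tx": -2.4, "ty": 4, "tz": 0, "wx": 0, "wy": 0, "wz": 0}, {"tx": -2.4, "ty": 4, "tz": 0, "wx": 0, "wy": 0, "wz": 0}, {"tx": -2.4, "ty": 4, "tz": 0, "wx": 0, "wy": 0, "wz": 0}, {"tx": -2.4, "ty": 4, "tz": 0, "wx": 0, "wy": 0, "wz": 0}, {"tx": -2.4, "ty": 4, "tz": 0, "wx": 0, "wy": 0, "wz": 0}, {"tx": 0, "ty": 0, "tz": 0, "wx": 0, "wy": 0, "wz": 0}]'

```text
t: 13.8
ee_pos: [0.6896, 0.0186, 0.2491]
orientation: [0.787, 0.617, -0.002, -0.001]
ft_force: [0.4, 1.1, -0.9]
finger_gap: -0.0
```

Run:
```python
from h import *
s=look('side14');snap('top','top14')
```

```text
t 13.8 g [45.8 -3.7] z 0.2491 yaw err 1.5603640369333298 tz [-0.003 -0.001 -1.   ] f [ 0.44  1.06 -0.94] gap -3.6323819158160646e-05
block [-18.8  -1.5] [ 63.8 121.2] 89.81581115722656 618
tcp px [205.27379802 155.05483108]
```

View pics/side14.png

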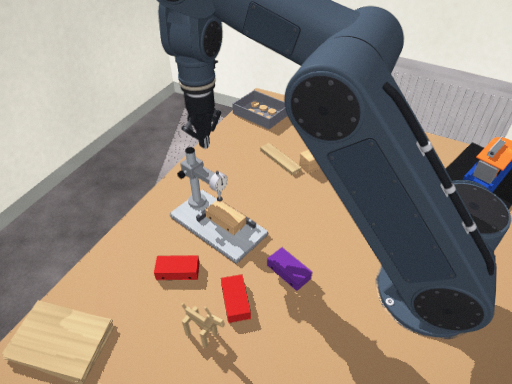

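Emit:
send_rows --motion '[{"tx": 0.35, "ty": 0, "tz": 2, "wx": 0, "wy": 0, "wz": 0}, {"tx": 0, "ty": 0, "tz": 3, "wx": 0, "wy": 0, "wz": 0}, {"tx": 0, "ty": 0, "tz": 2, "wx": 0, "wy": 0, "wz": 0}, {"tx": 0, "ty": 0, "tz": 0, "wx": 0, "wy": 0, "wz": 0}]'

```text
t: 14.3
ee_pos: [0.6852, 0.0274, 0.181]
orientation: [0.784, 0.621, -0.002, -0.001]
ft_force: [0.3, 0.0, 0.5]
finger_gap: -0.0
```

Run:
```python
from h import *
s=look('side15')
a=cv2.imread('pics/side15.png')[110:235,150:270]; cv2.imwrite('pics/side15c.png',cv2.resize(a,None,fx=4.8,fy=4.8,interpolation=cv2.INTER_CUBIC))
```

```text
t 14.3 g [39.5  3.8] z 0.181 yaw err 1.568447945415848 tz [-0.004 -0.    -1.   ] f [0.32 0.04 0.48] gap -3.8133351731083203e-06
block [-18.5  -1.4] [121.7  63.5] 0.16458635032176971 625
tcp px [206.75081497 174.50367915]
```

View pics/side15c.png

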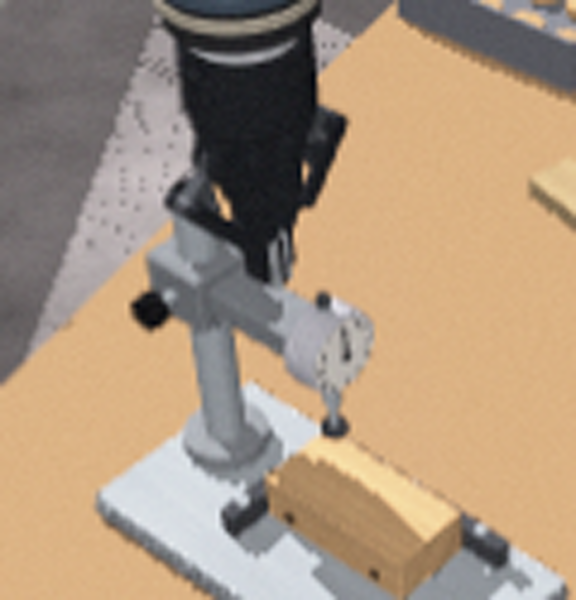

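Emit:
send_rows --motion '[{"tx": -0.35, "ty": 0.5, "tz": 0.8, "wx": 0, "wy": 0, "wz": 0}, {"tx": 0, "ty": 0, "tz": 0.7, "wx": 0, "wy": 0, "wz": 0}, {"tx": 0, "ty": 0, "tz": 0.3, "wx": 0, "wy": 0, "wz": 0}, {"tx": 0, "ty": 0, "tz": 0, "wx": 0, "wy": 0, "wz": 0}]'

```text
t: 14.75
ee_pos: [0.6916, 0.0216, 0.1648]
orientation: [0.784, 0.621, -0.0, -0.0]
ft_force: [-0.3, -0.5, -0.1]
finger_gap: -0.0001
```

Emit:
send_rows --motion '[{"tx": 0, "ty": 0, "tz": 0.2, "wx": 0, "wy": 0, "wz": 0}, {"tx": 0, "ty": 0, "tz": 0.2, "wx": 0, "wy": 0, "wz": 0}]'

```text
t: 14.95
ee_pos: [0.6919, 0.0217, 0.1614]
orientation: [0.784, 0.621, 0.0, 0.0]
ft_force: [-0.2, -0.7, -0.1]
finger_gap: 0.0001
```

Emit:
send_rows --motion '[{"tx": 0, "ty": 0, "tz": 0.2, "wx": 0, "wy": 0, "wz": 0}, {"tx": 0, "ty": 0, "tz": 0.2, "wx": 0, "wy": 0, "wz": 0}]'

```text
t: 15.15
ee_pos: [0.6918, 0.0217, 0.1571]
orientation: [0.784, 0.621, 0.0, 0.0]
ft_force: [0.6, 0.5, 0.4]
finger_gap: 0.0003
```

Run:
```python
from h import *
s=look('side16')
a=cv2.imread('pics/side16.png')[110:235,150:270]; cv2.imwrite('pics/side16c.png',cv2.resize(a,None,fx=4.8,fy=4.8,interpolation=cv2.INTER_CUBIC))
```

```text
t 15.15 g [47.2 -0.3] z 0.1571 yaw err 1.569269595841419 tz [ 0. -0. -1.] f [0.64 0.48 0.44] gap 0.0002541680972852065
block [-18.4  -2.5] [ 64.1 121.8] 89.57523345947266 623
tcp px [206.94581983 179.55505522]
```

View pics/side16c.png

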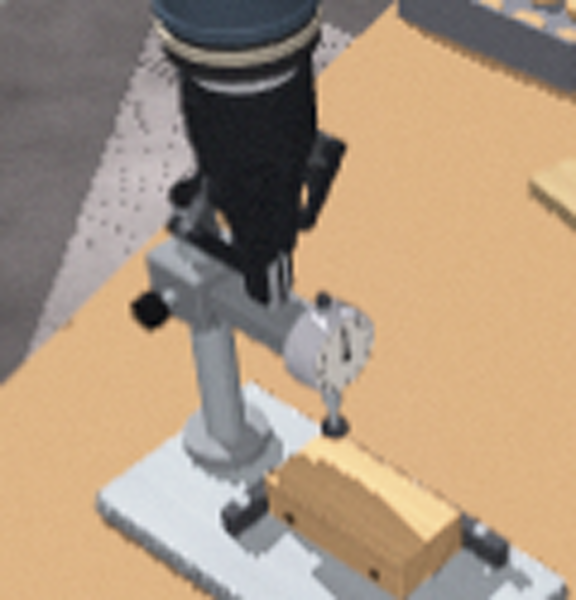

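Emit:
send_rows --motion '[{"tx": 0, "ty": 0, "tz": 0.2, "wx": 0, "wy": 0, "wz": 0}]'

```text
t: 15.3
ee_pos: [0.6918, 0.0216, 0.1552]
orientation: [0.784, 0.621, 0.0, 0.0]
ft_force: [-1.0, -0.6, 0.3]
finger_gap: 0.0002
```

Emit:
send_rows --motion '[{"tx": 0, "ty": 0, "tz": 0.2, "wx": 0, "wy": 0, "wz": 0}]'

```text
t: 15.4
ee_pos: [0.6919, 0.0217, 0.1535]
orientation: [0.784, 0.621, 0.0, 0.0]
ft_force: [-2.0, 0.0, 6.8]
finger_gap: 0.0002
```

Emit:
send_rows --motion '[{"tx": 0, "ty": 0, "tz": 0.2, "wx": 0, "wy": 0, "wz": 0}]'

```text
t: 15.5
ee_pos: [0.6919, 0.0216, 0.1517]
orientation: [0.784, 0.621, 0.0, 0.0]
ft_force: [-2.2, 0.0, 7.1]
finger_gap: 0.0001
```

Emit:
send_rows --motion '[{"tx": 0, "ty": 0, "tz": 0.2, "wx": 0, "wy": 0, "wz": 0}]'

```text
t: 15.6
ee_pos: [0.6919, 0.0217, 0.1497]
orientation: [0.784, 0.621, 0.0, 0.0]
ft_force: [-2.6, 0.3, 6.8]
finger_gap: -0.0003
```

Emit:
send_rows --motion '[{"tx": 0, "ty": 0, "tz": 0.2, "wx": 0, "wy": 0, "wz": 0}]'

```text
t: 15.7
ee_pos: [0.6919, 0.0216, 0.1477]
orientation: [0.784, 0.621, 0.0, 0.0]
ft_force: [-2.7, 0.0, 6.3]
finger_gap: -0.0001
```

Contact at z 154, then a steady 7 N, so the arm is sliding. With the face at 181 the tip offset is about 26.5 mm, and the aim is a reported z of about 104.5.

Emit:
send_rows --motion '[{"tx": 0, "ty": 0, "tz": 0.4, "wx": 0, "wy": 0, "wz": 0}, {"tx": 0, "ty": 0, "tz": 0.4, "wx": 0, "wy": 0, "wz": 0}, {"tx": 0, "ty": 0, "tz": 0.4, "wx": 0, "wy": 0, "wz": 0}, {"tx": 0, "ty": 0, "tz": 0.4, "wx": 0, "wy": 0, "wz": 0}, {"tx": 0, "ty": 0, "tz": 0.4, "wx": 0, "wy": 0, "wz": 0}, {"tx": 0, "ty": 0, "tz": 0.4, "wx": 0, "wy": 0, "wz": 0}, {"tx": 0, "ty": 0, "tz": 0.4, "wx": 0, "wy": 0, "wz": 0}, {"tx": 0, "ty": 0, "tz": 0, "wx": 0, "wy": 0, "wz": 0}]'

```text
t: 16.5
ee_pos: [0.6918, 0.0216, 0.1191]
orientation: [0.784, 0.621, 0.0, 0.0]
ft_force: [-0.2, -0.2, -0.2]
finger_gap: -0.0
```

```bash
cat >> h.py <<'E'
def dial(n):
    s=look(n);a=cv2.imread('pics/%s.png'%n)[150:240,180:260]; cv2.imwrite('pics/%sc.png'%n,cv2.resize(a,None,fx=6.5,fy=6.5,interpolation=cv2.INTER_CUBIC))
    C=cloud(s);g=tog(C)*1000;z=C[...,2]*1000
    m=(g[...,0]>14)&(g[...,0]<32)&(abs(g[...,1])<14)&(z>110)&(z<185); print('press z',np.percentile(z[m],[5,25,50,75,95]),m.sum())
E
python3 - <<'E'
from h import *
dial('side17')
E
```

```text
t 16.5 g [47.2 -0.3] z 0.1191 yaw err 1.5692711893798925 tz [ 0.  0. -1.] f [-0.22 -0.18 -0.15] gap -2.8725270406021813e-05
block [-18.4  -1.9] [ 62.7 121.9] 89.53739166259766 579
tcp px [208.00064628 188.7409565 ]
press z [134.70040001 144.53983914 147.27171005 148.53957943 149.48972586] 24
```

View pics/side17c.png

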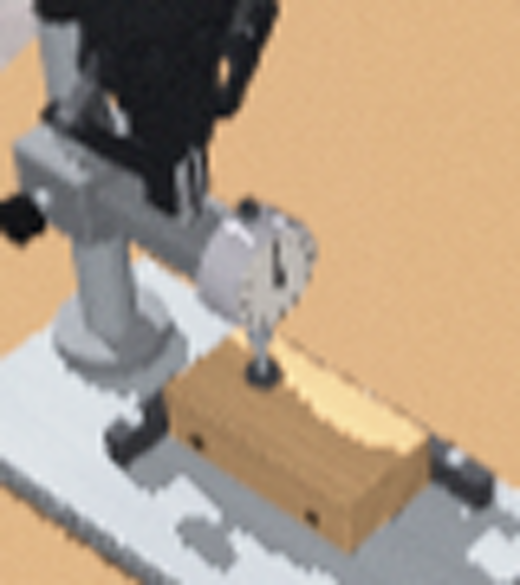

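The needle still points up and the foot hangs just above the block. Now 2 mm steps.

Emit:
send_rows --motion '[{"tx": 0, "ty": 0, "tz": 0.2, "wx": 0, "wy": 0, "wz": 0}, {"tx": 0, "ty": 0, "tz": 0.2, "wx": 0, "wy": 0, "wz": 0}, {"tx": 0, "ty": 0, "tz": 0.2, "wx": 0, "wy": 0, "wz": 0}]'

```text
t: 16.85
ee_pos: [0.6918, 0.0216, 0.1136]
orientation: [0.784, 0.621, 0.0, 0.0]
ft_force: [-2.7, -0.4, 6.3]
finger_gap: -0.0002
```

Emit:
send_rows --motion '[{"tx": 0, "ty": 0, "tz": 0.2, "wx": 0, "wy": 0, "wz": 0}]'

```text
t: 16.95
ee_pos: [0.6918, 0.0216, 0.1116]
orientation: [0.784, 0.621, 0.0, 0.0]
ft_force: [-3.2, -0.5, 7.0]
finger_gap: -0.0
```

Emit:
send_rows --motion '[{"tx": 0, "ty": 0, "tz": 0.2, "wx": 0, "wy": 0, "wz": 0}]'

```text
t: 17.05
ee_pos: [0.6918, 0.0216, 0.1097]
orientation: [0.784, 0.621, 0.0, 0.0]
ft_force: [-4.2, -0.1, 10.7]
finger_gap: -0.0002
```

Run:
```python
from h import *
dial('side18')
```

```text
t 17.05 g [47.2 -0.3] z 0.1097 yaw err 1.5692554761966861 tz [ 0.001  0.    -1.   ] f [-4.2  -0.1  10.65] gap -0.00023035743818050064
block [-19.4  -2.5] [ 64.4 120.6] 89.77723693847656 574
tcp px [208.25705298 191.04780709]
press z [122.70983753 136.81423488 137.95869359 139.06804704 140.34633172] 22
```

View pics/side18c.png

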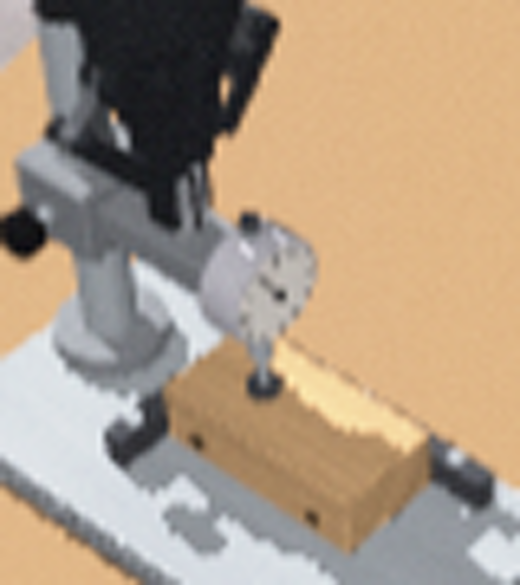

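Run:
```python
import cv2,numpy as np
o=[]
for n in('side17','side18'):
    a=cv2.imread('pics/%s.png'%n)[178:208,205:235]; o.append(cv2.resize(a,None,fx=13,fy=13,interpolation=cv2.INTER_CUBIC))
cv2.imwrite('pics/dial1.png',np.hstack(o))
```

```text
(no output)
```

View pics/dial1.png

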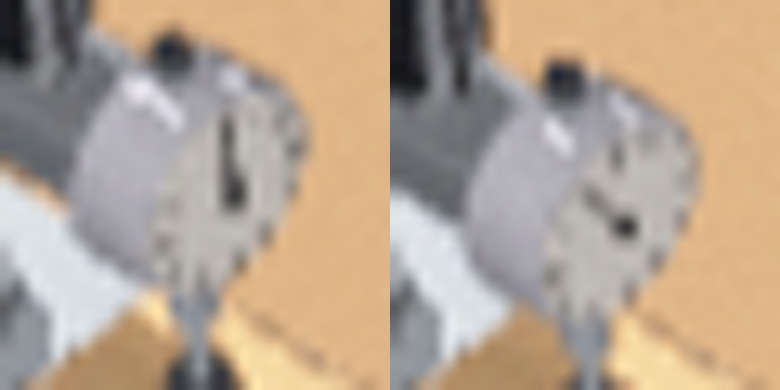

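Emit:
send_rows --motion '[{"tx": 0, "ty": 0, "tz": 0.05, "wx": 0, "wy": 0, "wz": 0}]'

```text
t: 17.2
ee_pos: [0.6918, 0.0217, 0.1092]
orientation: [0.784, 0.621, 0.0, 0.0]
ft_force: [-3.2, 0.2, 9.1]
finger_gap: -0.0001
```

```bash
cat >> h.py <<'E'
def dz(n):
    st();s=snap('side',n);v=[s['image'].astype(float)]+[arm.snapshot('side')['image'].astype(float) for _ in range(3)]
    a=np.mean(v,0)[170:215,200:245,::-1];a=np.clip(a*1.2,0,255).astype(np.uint8);cv2.imwrite('pics/%sz.png'%n,cv2.resize(a,None,fx=12,fy=12,interpolation=cv2.INTER_LANCZOS4))
E
python3 - <<'E'
from h import *
dz('side19')
E
```

```text
t 17.2 g [47.2 -0.3] z 0.1092 yaw err 1.569325472259322 tz [ 0.001  0.    -1.   ] f [-3.22  0.2   9.07] gap -0.00012369706733312096
```

View pics/side19z.png

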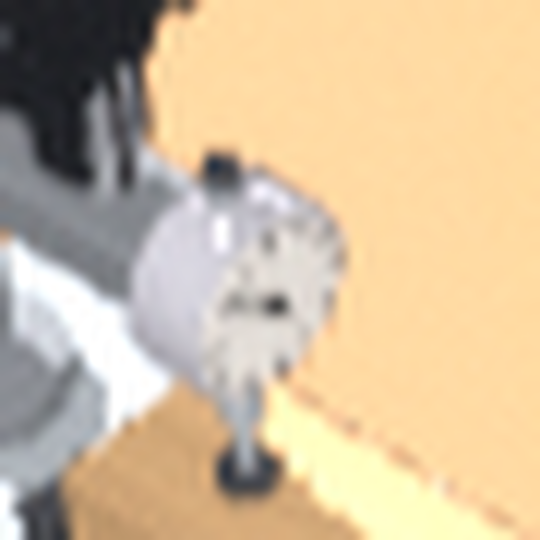

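The needle has turned about 48° from upright. It turns anticlockwise as seen here, not clockwise as the text says, but it advanced 13° for 0.5 mm. That puts the foot about 1.6 mm in, which agrees with the heights, so about 4.4 mm remain.

Emit:
send_rows --motion '[{"tx": 0, "ty": 0, "tz": 0.1, "wx": 0, "wy": 0, "wz": 0}, {"tx": 0, "ty": 0, "tz": 0.1, "wx": 0, "wy": 0, "wz": 0}]'

```text
t: 17.6
ee_pos: [0.6918, 0.0217, 0.1074]
orientation: [0.784, 0.621, 0.0, 0.0]
ft_force: [-2.8, 0.1, 9.1]
finger_gap: -0.0002
```

Run:
```python
from h import *
dz('side20')
```

```text
t 17.6 g [47.2 -0.3] z 0.1074 yaw err 1.5693417973228587 tz [ 0.001  0.    -1.   ] f [-2.8   0.12  9.1 ] gap -0.00018983019048813475
```

View pics/side20z.png

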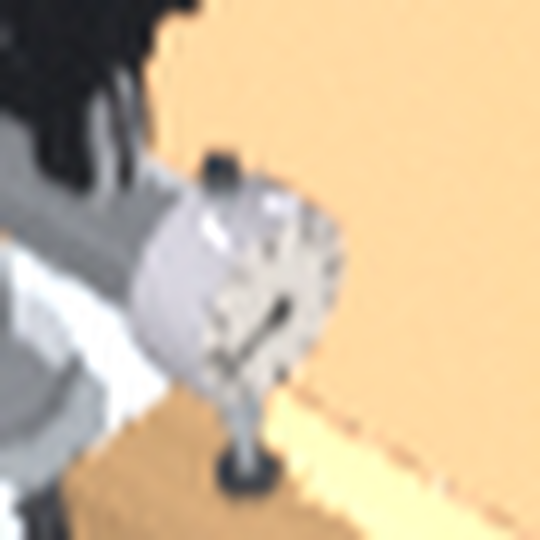

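Needle at about 90° or slightly less (pointing down-left in the image), so about 3 mm in. Another 2.6 mm.

Emit:
send_rows --motion '[{"tx": 0, "ty": 0, "tz": 0.13, "wx": 0, "wy": 0, "wz": 0}, {"tx": 0, "ty": 0, "tz": 0.13, "wx": 0, "wy": 0, "wz": 0}]'

```text
t: 18.0
ee_pos: [0.6919, 0.0217, 0.1048]
orientation: [0.784, 0.621, 0.0, 0.0]
ft_force: [-3.0, 0.3, 9.8]
finger_gap: 0.0002
```

Run:
```python
from h import *
dz('side21')
```

```text
t 18.0 g [47.3 -0.3] z 0.1048 yaw err 1.5693447553442155 tz [ 0.001  0.    -1.   ] f [-3.03  0.29  9.78] gap 0.000237572890813006
```

View pics/side21z.png

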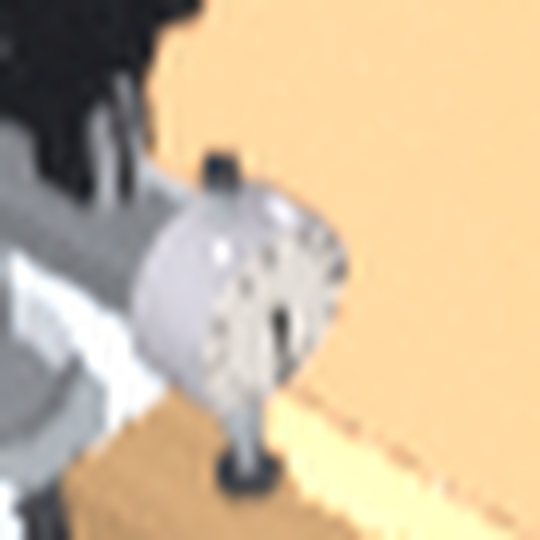

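The needle points straight down. I hold briefly, then lift straight off.

Emit:
send_rows --motion '[{"tx": 0, "ty": 0, "tz": 0, "wx": 0, "wy": 0, "wz": 0}, {"tx": 0, "ty": 0, "tz": 0, "wx": 0, "wy": 0, "wz": 0}, {"tx": 0, "ty": 0, "tz": 0, "wx": 0, "wy": 0, "wz": 0}, {"tx": 0, "ty": 0, "tz": -0.3, "wx": 0, "wy": 0, "wz": 0}, {"tx": 0, "ty": 0, "tz": -0.5, "wx": 0, "wy": 0, "wz": 0}, {"tx": 0, "ty": 0, "tz": -2, "wx": 0, "wy": 0, "wz": 0}, {"tx": 0, "ty": 0, "tz": -4, "wx": 0, "wy": 0, "wz": 0}, {"tx": 0, "ty": 0, "tz": -4, "wx": 0, "wy": 0, "wz": 0}, {"tx": 0, "ty": 0, "tz": -4, "wx": 0, "wy": 0, "wz": 0}, {"tx": 0, "ty": 0, "tz": 0, "wx": 0, "wy": 0, "wz": 0}]'

```text
t: 19.2
ee_pos: [0.6939, 0.0217, 0.2587]
orientation: [0.784, 0.621, 0.004, 0.003]
ft_force: [0.4, -0.1, -0.4]
finger_gap: 0.0001
```

Run:
```python
from h import *
dz('side22'); s=look('side22');C=cloud(s);g=tog(C)*1000;z=C[...,2]*1000
m=(g[...,0]>25)&(g[...,0]<75)&(abs(g[...,1])<12)&(z>110)&(z<185); print('press z',np.percentile(z[m],[5,25,50,75,95]),m.sum())
```

```text
t 19.2 g [49.2  0.2] z 0.2587 yaw err 1.5693387689321596 tz [ 0.01  0.   -1.  ] f [ 0.38 -0.08 -0.38] gap 8.338532151536005e-05
t 19.4 g [46.8 -0.4] z 0.2508 yaw err 1.56929256435531 tz [-0.002 -0.    -1.   ] f [ 0.42 -0.1  -1.  ] gap -0.00012083478362338957
block [-19.8  -2.2] [121.9  65.4] 0.7396279573440552 568
tcp px [204.17487893 154.75720325]
press z [129.91253192 131.93070083 132.92022546 134.08412767 135.46139145] 81
```

View pics/side22z.png

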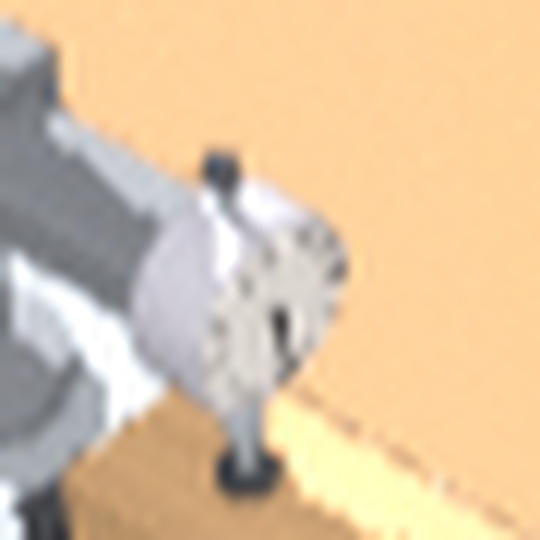

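View pics/side22.png

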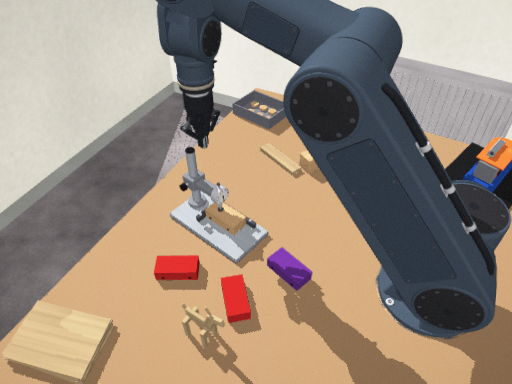

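The needle stays straight down with the hand off, the block is square in the corner at (-19.8, -2.2) mm, and the bystanders haven't moved. I'm handing in.

```bash
python3 -c "
from station import arm
print(arm.finish_job())"
```

```text
the job is handed in; nothing more can be done
None
```

The job is handed in at about 19.5 s. The block is in the corner, and the gauge stands on it with the needle straight down and the hand clear. No verdict was reported.

- **Block:** I pushed it with shut fingers against the side fence, then along to the back fence (14 N at the stop), then gave it a confirming side nudge (8 N).
- **Gauge:** I pressed the sliding arm down in small steps at 7–11 N until the needle pointed straight down, about 6 mm in, and lifted off.

**Last checks:**
- The block was at about x −19.8, y −2.2 mm in the gauge frame, 0.7° off square. It read y −1.5 mm when it was already flush against the side fence.
- The press face was at about 133 ± 2 mm by depth, where 131 mm was expected.
- The needle still pointed straight down after the hand left.
- The goat, strip and mallet looked unmoved by eye in the pictures; I did not measure them.

**What disagreed with the text:**
- The visible fingertips were about 26 mm above the reported TCP. Because of this, my first push passed over the block without touching it, and I corrected for it afterwards.
- The needle turned anticlockwise as seen by the camera, not clockwise. Its rate (12 mm per turn) and straight down at 6 mm agreed with the measured travel.
- The block started about 0.21 rad askew, more than the stated 0.15.

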